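# Unlock the lid stay and shut the tea bin

## Robot

A 6-joint arm with a two-finger parallel gripper is mounted at the origin on the work surface. World frame = base frame: x ahead of the robot, y to its left, z up, the work surface at z = 0. Lengths are in mm, angles in rad, forces in N, time in s.
With the tool pointing down it reaches from about 350 to 975 mm from the base axis. Payload 7.1 kg.
Tool frame: the origin (TCP) lies at the very end of the fingers, on their centre line; the grasp point (between the pads) lies 19 mm behind it (ctrl.grasp_offset is the distance from the TCP to the grasp point, in mm); z points along the fingers, y is the line along which they close (so a half turn about z gives the same grasp; the last joint's range is limited). The gripper opens to 88 mm and grips with 3 to 60 N. Pads are 20 mm wide; open, the fingers measure 115 mm over their backs; the gripper's body (75 mm by 178 mm) begins 61 mm behind the grasp point.
Start: joints at [-1.199, 0.423, 1.63, -0, 1.089, -0.019], TCP at [238.096, -577.854, 202.275] pointing down, gripper open.
Joint ranges: [-3, 3], [-0.9, 2.11], [0.09, 2.58], [-1.31, 4.45], [0.11, 2.69], [-2.54, 2.54]. Speed limits (rad/s): [2.39, 2.39, 3.01, 3.14, 3.14, 3.14].

## Interface

Orientations are given as a rotation vector (axis times angle).
In Python, from workcell import ctrl, viewer, ticket, models gives the robot as it stands.
- The arm moves only by the tool play_rows, never from a script. Its arguments are lists of equal length, an entry for each row: "dp": the shift along the world's x, y, z in mm, a list of three; "yaw": the turn about the world's z in degrees. In form: {"dp": [[tx, ty, tz], ...], "yaw": [yaw, ...]}. A call has 1 to 8 rows; each row shifts and turns the commanded pose from where the row before left it; what a row does not reach is not made up. A row lasts 1/12 s, in which the tool goes at most 41.7 mm and 7.16 degrees, less where a joint would pass 70% of its speed; a pose out of reach is approached as far as the arm can. A call is refused whole if a number of a shift passes 41.7 or a number of a turn 7.16, either way. A call with a gripper value outside its range is refused whole. "gripper" is the closure, from 0 (fully open) to 1 (shut), set as the call begins (left out, the last holds). The fingers move at their own pace and stop on an object; the grip force is fixed at half the most. Time passes only in rows, so rows that do not move let the fingers close. It gives the time, the measured TCP pose, the force, the opening and the grip force at its end, in the units of the state.
- ctrl.get_obs(): the state, without advancing time (a new reading comes with each control period).
- viewer.get_image(name): name is "side" or "top"; returns a dict with "pixels" (400x640x3 uint8, red, green, blue), "range_z" (400x640 float32, mm along the optical axis (not along the pixel's ray), 0 where there is no reading), "fx", "fy", "cx", "cy" (pixels), "dist_coeffs" ([k1, k2, p1, p2, k3] as OpenCV has them; the pictures are not rectified), "T" (4x4, takes a point from camera to world coordinates). Camera axes: x right, y up, looking along -z (the intrinsics and any distortion apply to the point x, -y, -z); pixel columns grow to the right and rows downward; lengths in mm; the calibration is good to about 2 mm. A picture is of the moment at which its call begins.
- ticket.close_job(): hands the job in; it is judged then, once.
Trained networks look in a picture, given as the dict that the camera call returned (one of the last four; its "shot" number tells which), for a name from the list of things; names that differ only in an ending like _2 or _b are one class to them, and where a whole thing is asked for, a point or a joint stands for the part that bears it (a point fixed in the world has none). Each returns a list of dicts, best first, with "conf" (0 to 1); they miss things now and then, are a little off and sometimes report something else, mostly with a low value. They report only what shows in the picture. A call takes as long as a camera call.
- models.look_for(picture, name): "bbox" ([centre column, centre row, width, height] in pixels, round what is visible of it).
- models.landmark_of(picture, name): "location" ([column, row] in pixels: a listed point, or the origin of a listed thing).
The state is a dict: "t": time; "qpos": joint angles; "qvel": joint speeds; "joint_torque": joint torques, N m; "ee_pos": TCP position; "orientation": TCP orientation; "ft_force": force on the tool from outside, world axes, zero at the start; "moment": the same for the moment, N m; "width": finger opening in mm; "grasp_force": force on a finger pad.
Only numpy, scipy, OpenCV 4.12 (cv2) and the standard library are available. Lean on these libraries where they do the work, as an engineer would, in place of code of your own. Each camera call takes 0.05 s, during which the arm holds its last target. There are 200 camera calls.

## Task

The lid of one wooden tea bin on the bar stands open, locked by the folding steel stay on the bin's side. Lift the stay's knee by its cross bar up past centre so that the stay unlocks, then lower the lid until it is fully shut, gently, without slamming it.

Things in the scene. Friction and masses are not known exactly. Their poses are not given: they have to be found in the camera images.
- release_bar (a point): steel cross bar, 18 mm thick, 80 long, at the stay's knee, sticking out of the open bin's right side (-y side), 124 mm above the table. Point: on its axis, 24 mm from the free end; y runs along it to the bin. Rigid with the lower arm, whose pivot axis (parallel) lies 85 mm along +x: it moves only on that arc, up and towards the robot. 25 to 45 mm of lift, under 20 N, unlocks it; it stays put
- lid_lip (a point): point on the outer (upper) face of the open lid (wood, 235 long, 250 wide, 10 mm thick), mid-width, 25 mm from its free front edge: push here. Axes turn with the lid: z out of the face, y along the hinge, x to the hinge, whose axis lies 210 mm along +x and 10 mm along -z, on the far rim. Bin: fixed, 220 deep, 260 wide, 130 mm high, yaw up to 17 degrees. Its twin beside it is shut already
- stay_knee (a joint): bend of the stay's knee, rad: -0.16 at the start (locked: the knee sags below the straight line onto its stop, so the lid cannot be pushed down), 0 with both arms in line (centre), positive once lifted past centre, about 1.8 when the lid is shut
- lid (a joint): opening angle of the lid, rad: 0 shut flat on the rim, 1.0 at the start. The stiff hinge keeps the lid where it is left, even with the stay unlocked; pushing it down at the lip takes under 10 N

How it is judged:
By the outcome, as a careful person would: the job done as asked, in the order asked, and still so for the second after the job is handed in, with the robot touching nothing.
It also fails if it takes over 56 s, if anything falls off the work surface, if the arm or the gripper's body presses on something with over 40 N, if the wrist force passes 120 N, or if a joint passes its speed limit or range.

## Working session

There is one attempt and no reset: what is moved stays moved. The work goes in short steps, Python scripts to look and compute and a tool call to move; the robot and the scene stay as the last step left them, time stands still between calls to the robot, and variables do not carry over. Pictures are saved under pics/ and viewed, at most 10 in all, crops included, and the job is handed in when it is done.

Besides the shell and the picture viewer there is one more tool, called after "Emit:" as name(argument=value, ...), one argument or row to a line, values as JSON. play_rows: Moves the arm, as the interface text tells. Its arguments: {"type":"object","properties":{"dp":{"type":"array"},"yaw":{"type":"array"},"gripper":{"type":"number"}},"required":["dp","yaw"]}

```bash
mkdir -p pics
cat > h.py <<'E'
from workcell import ctrl, viewer, ticket, models
import numpy as np, cv2
def w(p,uv,z=None):
    K=np.array([[p['fx'],0,p['cx']],[0,p['fy'],p['cy']],[0,0,1.]])
    x,y=cv2.undistortPoints(np.array([[uv]],float),K,np.array(p['dist_coeffs'],float))[0,0]
    T=np.array(p['T']); 
    if z is None:
        c,r=int(round(uv[0])),int(round(uv[1])); a=p['range_z'][max(0,r-1):r+2,max(0,c-1):c+2]; a=a[a>0]
        if not len(a): return None
        d=np.median(a)
    else:
        v=T[:3,:3]@np.array([x,-y,-1]); d=(z-T[2,3])/v[2]
    return (T@np.array([x*d,-y*d,-d,1]))[:3]
E
python3 - <<'E'
from h import *
ims=[]
for n in("side","top"):
    p=viewer.get_image(n); cv2.imwrite(f"pics/{n}0.png",p['pixels'][:,:,::-1])
    print(n,np.round(p['T'],2).tolist())
    for t in("release_bar","lid_lip"):
        for d in models.landmark_of(p,t)[:3]: print(t,'lm',d['conf'],d['location'],np.round(w(p,d['location']),0) if w(p,d['location']) is not None else None, np.round(w(p,d['location'],124)))
        for d in models.look_for(p,t)[:2]: print(t,'bb',d['conf'],d['bbox'])
print(ctrl.get_obs()['t'],ctrl.get_obs()['orientation'])
E
```

```text
side [[-0.77, 0.37, -0.52, -14.8], [-0.64, -0.46, 0.62, 650.6], [-0.01, 0.81, 0.59, 912.77], [0.0, 0.0, 0.0, 1.0]]
release_bar lm 0.56 [403.4, 181.1] [ 538. -372.  132.] [ 543. -382.  124.]
release_bar bb 0.5 [389.6, 176.8, 45.7, 34.5]
lid_lip lm 0.71 [365.2, 153.3] [ 853. -618.   -1.] [ 734. -445.  124.]
top [[0.12, 0.97, -0.22, 322.41], [-0.99, 0.12, -0.03, -40.95], [-0.0, 0.22, 0.98, 1373.51], [0.0, 0.0, 0.0, 1.0]]
release_bar lm 0.86 [450.9, 242.7] [ 537. -380.  132.] [ 539. -382.  124.]
release_bar bb 0.7 [446.2, 230.4, 31.5, 54.9]
lid_lip lm 0.59 [393.4, 219.5] [ 545. -183.  323.] [ 587. -210.  124.]
lid_lip bb 0.67 [393.1, 209.4, 103.3, 36.4]
0.5 [-3.08177802e+00 -6.09920371e-01 -2.29170884e-05]
```

View pics/side0.png

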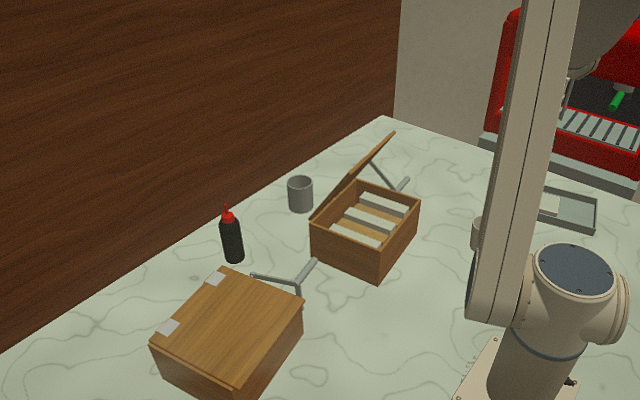

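View pics/top0.png

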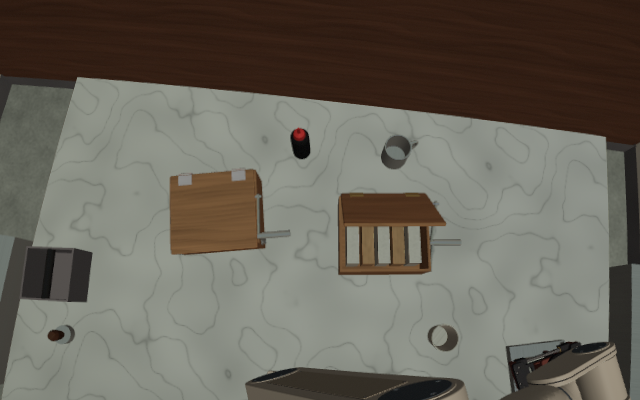

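The side view shows the open bin at about (365,215) with its bar near (403,183). In the top view that bar runs from (431,242) to (461,242). The twin is shut, with its bar at (275,234). The networks agree on the bar at about (538,-381), so I'll measure the stay geometry and yaw next.

Run:
```python
from h import *
s=viewer.get_image("side"); t=viewer.get_image("top")
a=cv2.resize(s['pixels'][120:320,240:440],(600,600),interpolation=cv2.INTER_CUBIC)
cv2.imwrite("pics/sc.png",a[:,:,::-1])
for n,l in dict(bar=[(437,242),(445,242),(452,242),(458,242)],twin=[(268,236),(275,235),(285,234)],lidfront=[(342,222),(360,221),(393,221),(420,222),(440,222)],lidback=[(344,197),(393,197),(420,197)],binfront=[(343,271),(385,271),(425,271)],stay=[(432,225),(433,206),(435,204),(431,232),(258,205),(261,236)]).items():
    print(n,[np.round(w(t,q)).tolist() for q in l])
for n,l in dict(bar=[(397,190),(401,185),(406,180)],twin=[(300,280),(308,270),(314,262)],stay=[(376,168),(385,178),(255,275),(275,277),(295,282),(300,297)]).items():
    print('S',n,[np.round(w(s,q)).tolist() for q in l])
```

```text
bar [[534.0, -339.0, 133.0], [537.0, -362.0, 134.0], [540.0, -383.0, 132.0], [542.0, -401.0, 132.0]]
twin [[487.0, 138.0, 173.0], [493.0, 119.0, 172.0], [498.0, 92.0, 174.0]]
lidfront [[582.0, -64.0, 13.0], [530.0, -102.0, 326.0], [540.0, -182.0, 327.0], [545.0, -247.0, 331.0], [550.0, -295.0, 332.0]]
lidback [[623.0, -58.0, 176.0], [640.0, -196.0, 177.0], [649.0, -271.0, 178.0]]
binfront [[421.0, -81.0, 129.0], [435.0, -199.0, 128.0], [448.0, -312.0, 128.0]]
stay [[541.0, -277.0, 329.0], [612.0, -297.0, 238.0], [625.0, -308.0, 210.0], [557.0, -315.0, 153.0], [576.0, 184.0, 148.0], [485.0, 157.0, 173.0]]
S bar [[529.0, -322.0, 130.0], [532.0, -349.0, 132.0], [536.0, -384.0, 130.0]]
S twin [[482.0, 158.0, 172.0], [489.0, 123.0, 171.0], [495.0, 95.0, 171.0]]
S stay [[598.0, -307.0, 188.0], [568.0, -311.0, 163.0], [595.0, 194.0, 143.0], [541.0, 179.0, 159.0], [486.0, 170.0, 173.0], [468.0, 176.0, 140.0]]
```

View pics/sc.png

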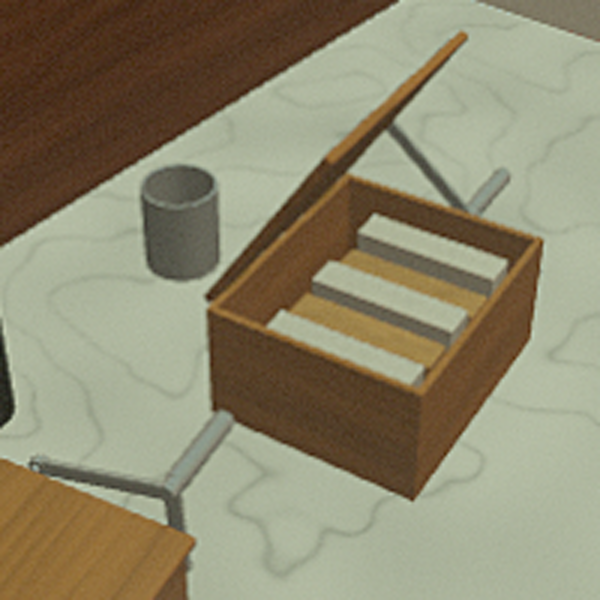

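The side crop shows the open stay's upper arm running from the lid at (390,125) to the knee at (465,205), with the bar out to (503,177). Bar top is at 132.5, so its axis is at about 123.5, which matches the 124 given. The twin's knee is at (487, 164), so the lower pivot sits below and in front of the bar, 71 mm towards the robot and 46 mm down. Bin yaw is about 7°. I'm moving above the bar.

Emit:
play_rows(
  dp=[
    [25,16.4,5],
    [25,16.4,5],
    [25,16.4,5],
    [25,16.4,5],
    [25,16.4,5],
    [25,16.4,5],
    [25,16.4,5],
    [25,16.4,5],
  ],
  yaw=[6.2,6.2,6.2,6.2,6.2,6.2,6.2,6.2],
  gripper=0,
)

```text
t: 1.27
ee_pos: [439.2, -445.7, 242.6]
orientation: [2.537, 1.853, 0.0]
ft_force: [0.0, -0.7, 0.0]
width: 87.9
grasp_force: 0.0
```

Emit:
play_rows(
  dp=[
    [25,16.4,0],
    [25,16.4,0],
    [25,16.4,0],
    [26,16.4,0],
    [0,0,0],
    [0,0,0],
  ],
  yaw=[6.2,6.2,6.2,6.2,0,0],
)

```text
t: 1.77
ee_pos: [540.0, -380.1, 242.0]
orientation: [-2.084, -2.351, 0.0]
ft_force: [-0.2, -1.3, -0.3]
width: 87.6
grasp_force: 0.0
```

Run:
```python
from h import *
o=ctrl.get_obs(); print(o['t'],o['ee_pos'],o['orientation'],o['qpos'])
from scipy.spatial.transform import Rotation as R
print(R.from_rotvec(o['orientation']).as_matrix()[:,1])
for n in("top","side"):
    p=viewer.get_image(n)
    cv2.imwrite(f"pics/{n}1.png",p['pixels'][:,:,::-1])
    for d in models.landmark_of(p,"release_bar")[:2]: print(n,d['conf'],d['location'],w(p,d['location']))
```

```text
1.7667 [ 540.02028906 -380.07877717  242.03586751] [-2.08408073e+00 -2.35050909e+00  3.78458008e-04] [-6.31198500e-01  4.36485662e-01  1.51145402e+00 -2.36759338e-04
  1.19388461e+00 -7.51126264e-01]
[ 9.92806798e-01  1.19727022e-01 -3.19541660e-04]
top 0.54 [452.2, 241.9] [ 449.80099948 -241.44873618  646.95136602]
side 0.61 [400.5, 179.4] [ 646.64907387 -550.2586605    -2.32393472]
```

View pics/side1.png

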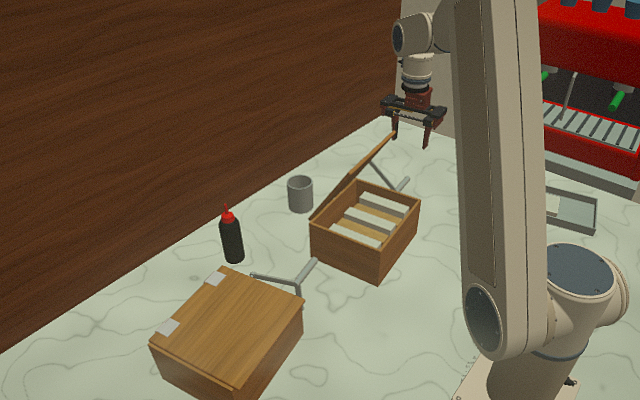

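The gripper is above the bar at about (415,120) in the side view, with its fingers straddling the bar across x and clear of the lid. I'm descending now.

Emit:
play_rows(
  dp=[
    [0,0,-22],
    [0,0,-22],
    [0,0,-22],
    [0,0,-22],
    [0,0,-20],
    [0,0,-18],
    [-0.5,-0.5,-11],
    [0,0,0],
  ],
  yaw=[0,0,0,0,0,0,0,0],
)

```text
t: 2.63
ee_pos: [536.4, -381.4, 102.8]
orientation: [-2.085, -2.344, 0.001]
ft_force: [-0.1, 0.9, 0.1]
width: 87.6
grasp_force: 0.0
```

Emit:
play_rows(
  dp=[
    [0,0,0],
    [0,0,0],
    [0,0,0],
    [0,0,0],
    [0,0,0],
    [0,0,0],
    [0,0,0],
    [0,0,0],
  ],
  yaw=[0,0,0,0,0,0,0,0],
  gripper=1,
)

```text
t: 3.3
ee_pos: [538.7, -381.5, 105.4]
orientation: [2.086, 2.349, 0.0]
ft_force: [-0.9, 0.7, -0.7]
width: 37.9
grasp_force: 0.0
```

Emit:
play_rows(
  dp=[
    [0,0,0],
    [0,0,0],
    [0,0,0],
    [0,0,0],
    [0,0,0],
    [0,0,0],
    [0,0,0],
    [0,0,0],
  ],
  yaw=[0,0,0,0,0,0,0,0],
)

```text
t: 3.97
ee_pos: [540.6, -381.4, 105.9]
orientation: [2.084, 2.347, 0.003]
ft_force: [5.2, 2.8, 1.6]
width: 16.1
grasp_force: 29.6
```

Emit:
play_rows(
  dp=[
    [-1.4,-0.2,2],
    [-1.4,-0.2,2],
    [-1.5,-0.2,2],
    [-1.6,-0.2,1.9],
    [-1.6,-0.2,1.9],
    [-1.6,-0.2,1.9],
    [0,0,0],
  ],
  yaw=[0,0,0,0,0,0,0],
)

```text
t: 4.55
ee_pos: [532.3, -382.5, 118.6]
orientation: [2.083, 2.345, 0.005]
ft_force: [7.0, 5.2, 4.8]
width: 15.1
grasp_force: 29.1
```

Emit:
play_rows(
  dp=[
    [-1.7,-0.2,1.8],
    [-1.7,-0.2,1.7],
    [-1.8,-0.2,1.7],
    [-1.9,-0.2,1.6],
    [-1.9,-0.2,1.6],
    [-1.9,-0.2,1.5],
    [0,0,0],
  ],
  yaw=[0,0,0,0,0,0,0],
)

```text
t: 5.13
ee_pos: [522.4, -383.8, 129.3]
orientation: [2.082, 2.344, 0.006]
ft_force: [8.8, 5.7, 8.4]
width: 13.8
grasp_force: 28.3
```

Run:
```python
from h import *
for n in("side","top"):
    p=viewer.get_image(n)
    for t in("release_bar","lid_lip"):
      for d in models.landmark_of(p,t)[:2]: print(n,t,d['conf'],d['location'],w(p,d['location']))
    if n=="side": cv2.imwrite("pics/s2.png",cv2.resize(p['pixels'][80:280,260:460],(600,600),interpolation=cv2.INTER_CUBIC)[:,:,::-1])
```

```text
side release_bar 0.82 [410.9, 177.8] [ 513.31618514 -371.47910452  154.49020511]
side lid_lip 0.84 [366.4, 156.0] [ 8.36525821e+02 -6.03807881e+02 -4.38811927e-01]
top lid_lip 0.69 [392.4, 220.0] [ 547.62252378 -183.27369709  300.83799338]
```

View pics/s2.png

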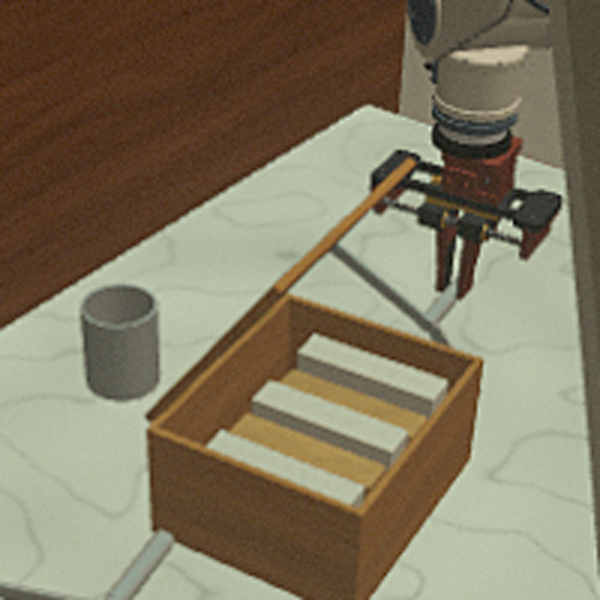

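Emit:
play_rows(
  dp=[
    [-2,-0.3,1.8],
    [-2,-0.2,1.8],
    [-2,-0.3,1.6],
    [-2,-0.2,1.5],
    [-2,-0.3,1.4],
    [-2,-0.2,1.2],
    [-1,-0.2,0.7],
    [0,0,0],
  ],
  yaw=[0,0,0,0,0,0,0,0],
)

```text
t: 6.1
ee_pos: [509.3, -385.5, 139.5]
orientation: [2.082, 2.344, 0.006]
ft_force: [7.0, 7.0, 10.0]
width: 11.4
grasp_force: 26.2
```

Run:
```python
from h import *
for n in("side","top"):
    p=viewer.get_image(n)
    for t in("release_bar","lid_lip"):
      for d in models.landmark_of(p,t)[:2]: print(n,t,d['conf'],d['location'],w(p,d['location']))
    if n=="top":
      print([np.round(w(p,q)).tolist() for q in [(360,221),(393,221),(420,221)]])
```

```text
side release_bar 0.5 [412.4, 175.4] [ 510.540485   -373.98193737  163.03802175]
side lid_lip 0.79 [374.0, 162.1] [ 556.66418709 -229.54221946  262.38679925]
top release_bar 0.69 [454.5, 252.8] [ 441.31230341 -264.30426328  584.12686376]
top lid_lip 0.92 [394.7, 228.8] [ 527.62823346 -192.09712101  292.88441142]
[[543.0, -105.0, 264.0], [553.0, -190.0, 265.0], [562.0, -260.0, 262.0]]
```

The lid tip has dropped from about 326 to 293 and the bar axis has risen about 30 mm, so the stay is past centre and unlocked. I'm releasing the bar.

Emit:
play_rows(
  dp=[
    [0,0,0],
    [0,0,0],
    [0,0,0],
    [0,0,0],
    [0,0,0],
    [0,0,0],
    [0,0,0],
    [0,0,0],
  ],
  yaw=[0,0,0,0,0,0,0,0],
  gripper=0.5,
)

```text
t: 7.07
ee_pos: [505.4, -385.7, 136.6]
orientation: [-2.086, -2.349, 0.0]
ft_force: [-0.4, -0.0, 0.2]
width: 43.7
grasp_force: 0.0
```

Run:
```python
from h import *
print(ctrl.get_obs()['width'])
for n in("side","top"):
    p=viewer.get_image(n)
    for t in("release_bar","lid_lip"):
      for d in models.landmark_of(p,t)[:2]: print(n,t,d['conf'],d['location'],w(p,d['location']))
    if n=="top":
      for r in (215,220,225,228,231,235):print(r,np.round(w(p,(394,r))).tolist())
```

```text
43.7069843228456
side release_bar 0.75 [414.2, 172.9] [ 514.6519468  -391.8673987   161.17360415]
side lid_lip 0.81 [377.0, 161.7] [ 516.33025148 -181.3584421   302.71231897]
top release_bar 0.62 [457.4, 254.7] [ 438.72712781 -270.38453524  582.3473236 ]
top lid_lip 0.96 [388.9, 230.6] [ 519.71607663 -176.92371538  301.57419166]
215 [574.0, -194.0, 241.0]
220 [557.0, -193.0, 259.0]
225 [540.0, -191.0, 279.0]
228 [530.0, -190.0, 291.0]
231 [520.0, -190.0, 302.0]
235 [508.0, -189.0, 313.0]
```

The stay holds where it was left, and the lid is at about 0.85 rad. I estimate the hinge at (656,-172,130) and the lip at about (529,-187,295). I'm going up and over.

Emit:
play_rows(
  dp=[
    [0,0,15],
    [0,0,25],
    [0,0,30],
    [0,0,35],
    [0,0,35],
    [0,0,35],
    [0,0,35],
    [0,0,10],
  ],
  yaw=[0,0,0,0,0,0,0,0],
)

```text
t: 8.03
ee_pos: [507.3, -386.9, 363.5]
orientation: [2.08, 2.343, 0.001]
ft_force: [0.2, -0.7, 0.8]
width: 43.8
grasp_force: 0.0
```

Emit:
play_rows(
  dp=[
    [6,29,0],
    [6,29,0],
    [6,29,0],
    [6,29,0],
    [6,29,0],
    [6,29,0],
    [2,26,0],
    [0,0,0],
  ],
  yaw=[0,0,0,0,0,0,0,0],
  gripper=1,
)

```text
t: 8.7
ee_pos: [543.6, -181.7, 356.4]
orientation: [-2.081, -2.351, -0.001]
ft_force: [-0.3, -0.3, -0.8]
width: 0.5
grasp_force: 0.0
```

Run:
```python
from h import *
o=ctrl.get_obs();print(o['t'],o['ee_pos'],o['width'],o['ft_force'])
p=viewer.get_image("side")
cv2.imwrite("pics/s3.png",cv2.resize(p['pixels'][60:260,260:460],(600,600),interpolation=cv2.INTER_CUBIC)[:,:,::-1])
for t in("release_bar","lid_lip"):
  for d in models.landmark_of(p,t)[:2]: print(t,d['conf'],d['location'],w(p,d['location']))
```

```text
8.7 [ 543.61514385 -181.71352746  356.37813939] 0.47594659444584453 [-0.26216297 -0.31799514 -0.8497648 ]
release_bar 0.56 [412.4, 175.2] [ 624.28157183 -595.62812061    1.6881802 ]
lid_lip 0.95 [375.4, 162.8] [ 527.10249942 -190.85956075  290.55637063]
```

View pics/s3.png

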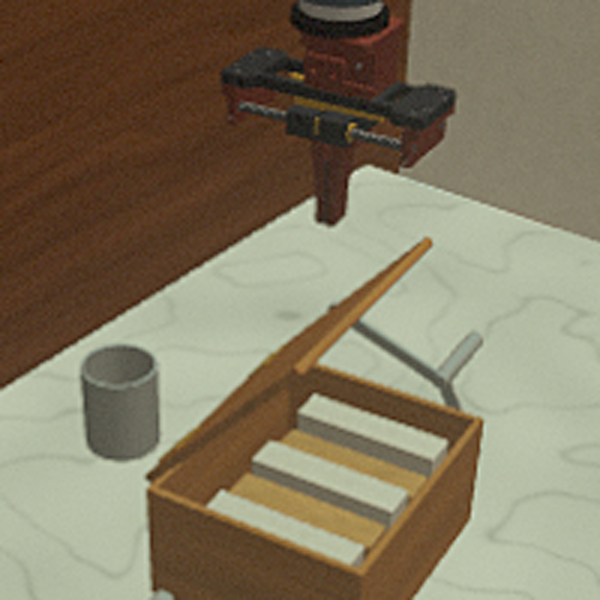

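The side crop shows closed fingers hovering above the lid at (330,220), the lid edge at (430,240), and the knee raised. Lip measured at (527,-191,290). I'm descending to just above it.

Emit:
play_rows(
  dp=[
    [0,-1,-12],
    [0,-1,-14],
    [-1,-1,-12],
    [-1,-1,-8],
    [-1,-1,-6],
    [-1,0,-4],
    [0,0,-2],
    [0,0,0],
  ],
  yaw=[0,0,0,0,0,0,0,0],
)

```text
t: 9.52
ee_pos: [539.5, -190.8, 298.6]
orientation: [-2.086, -2.349, 0.0]
ft_force: [0.6, -0.7, -0.3]
width: 0.6
grasp_force: 0.0
```

Emit:
play_rows(
  dp=[
    [-1,-0.1,-1.5],
    [-1,-0.1,-1.5],
    [-1.5,-0.2,-1.5],
    [-1.5,-0.2,-1.5],
    [-1.5,-0.2,-1.5],
    [-1.5,-0.2,-1.5],
    [-1.5,-0.2,-1.5],
    [-1.5,-0.2,-1.5],
  ],
  yaw=[0,0,0,0,0,0,0,0],
)

```text
t: 10.18
ee_pos: [528.4, -192.1, 286.8]
orientation: [-2.086, -2.349, 0.0]
ft_force: [-0.3, 0.0, 0.1]
width: 0.4
grasp_force: 0.0
```

Emit:
play_rows(
  dp=[
    [-1,-0.1,-2],
    [-1,-0.1,-2],
    [-1,-0.1,-2],
    [-1,-0.1,-2],
    [0,0,0],
  ],
  yaw=[0,0,0,0,0],
)

```text
t: 10.6
ee_pos: [524.6, -192.6, 278.8]
orientation: [2.086, 2.349, 0.0]
ft_force: [0.2, -0.7, 1.4]
width: 0.2
grasp_force: 0.3
```

Emit:
play_rows(
  dp=[
    [-3,-0.4,-3.6],
    [-3,-0.4,-3.7],
    [-3,-0.4,-3.7],
    [-2.9,-0.3,-3.8],
    [-2.9,-0.3,-3.8],
    [-2.8,-0.3,-3.8],
    [-2.7,-0.3,-3.8],
    [-2.6,-0.3,-3.8],
  ],
  yaw=[0,0,0,0,0,0,0,0],
)

```text
t: 11.27
ee_pos: [501.2, -195.1, 248.3]
orientation: [-2.086, -2.349, 0.0]
ft_force: [-0.4, -0.2, 2.0]
width: 0.7
grasp_force: 0.8
```

Run:
```python
from h import *
o=ctrl.get_obs();print(o['t'],o['ee_pos'],o['ft_force'])
p=viewer.get_image("side")
cv2.imwrite("pics/s4.png",cv2.resize(p['pixels'][80:280,260:460],(600,600),interpolation=cv2.INTER_CUBIC)[:,:,::-1])
for t in("release_bar","lid_lip"):
  for d in models.landmark_of(p,t)[:2]: print(t,d['conf'],d['location'],w(p,d['location']))
```

```text
11.2667 [ 501.23339224 -195.11949673  248.34391714] [-0.36260183 -0.16178318  2.04115588]
release_bar 0.71 [420.7, 175.6] [ 485.7806726  -379.15112422  169.92524841]
lid_lip 0.75 [383.7, 173.3] [ 493.50291838 -180.78317257  276.84481212]
```

View pics/s4.png

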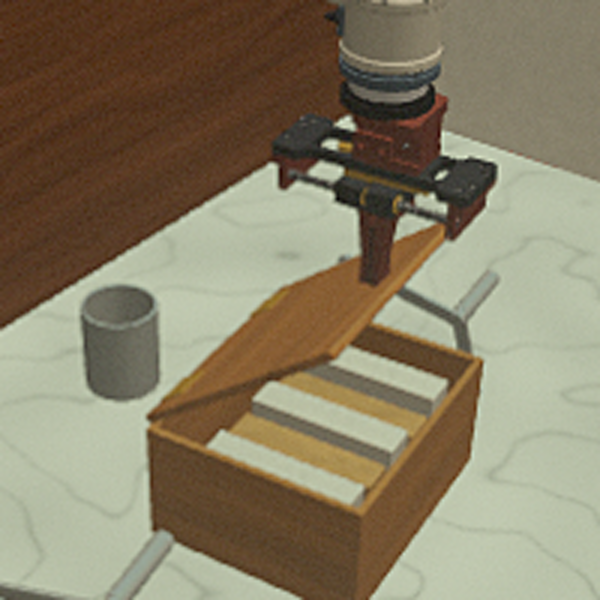

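The fingertip is at (375,280) on the lid face near its front edge. The lid is moving down with about 2 N, so I'm continuing along the arc.

Emit:
play_rows(
  dp=[
    [-2.8,-0.3,-4.4],
    [-2.7,-0.3,-4.5],
    [-2.6,-0.3,-4.5],
    [-2.5,-0.3,-4.6],
    [-2.5,-0.3,-4.7],
    [-2.4,-0.3,-4.7],
    [-2.3,-0.3,-4.8],
    [-2.2,-0.3,-4.8],
  ],
  yaw=[0,0,0,0,0,0,0,0],
)

```text
t: 12.08
ee_pos: [481.3, -197.5, 211.3]
orientation: [-2.086, -2.349, 0.0]
ft_force: [-1.4, 1.2, 1.0]
width: 0.3
grasp_force: 0.6
```

Emit:
play_rows(
  dp=[
    [-2,-0.2,-4.8],
    [-1.9,-0.2,-4.9],
    [-1.7,-0.2,-4.9],
    [-1.5,-0.2,-5],
    [-1.4,-0.2,-5],
    [-1.3,-0.2,-5],
    [-1.2,-0.1,-5],
    [-1.1,-0.1,-5],
  ],
  yaw=[0,0,0,0,0,0,0,0],
)

```text
t: 12.75
ee_pos: [469.5, -199.0, 171.7]
orientation: [-2.086, -2.349, 0.0]
ft_force: [-0.6, -0.5, 0.7]
width: 0.4
grasp_force: 0.4
```

Emit:
play_rows(
  dp=[
    [-0.8,-0.1,-3.5],
    [-0.7,-0.1,-3.5],
    [-0.6,-0.1,-3.5],
    [-0.5,-0.1,-3.5],
    [-0.4,0,-3],
    [-0.3,0,-2.5],
    [-0.2,0,-2.5],
    [-0.1,0,-2],
  ],
  yaw=[0,0,0,0,0,0,0,0],
)

```text
t: 13.42
ee_pos: [466.0, -199.4, 148.0]
orientation: [-2.086, -2.349, 0.0]
ft_force: [-0.6, 0.1, 1.2]
width: 0.2
grasp_force: 0.3
```

Emit:
play_rows(
  dp=[
    [0,0,-1],
    [0,0,-1],
    [0,0,-1],
    [0,0,-1],
    [0,0,-1],
    [0,0,-1],
    [0,0,-0.5],
    [0,0,0],
  ],
  yaw=[0,0,0,0,0,0,0,0],
)

```text
t: 14.08
ee_pos: [466.0, -199.4, 141.7]
orientation: [-2.086, -2.349, 0.0]
ft_force: [0.5, 0.5, -0.1]
width: 0.2
grasp_force: 0.0
```

Emit:
play_rows(
  dp=[
    [0,0,-0.5],
    [0,0,-0.5],
    [0,0,-0.5],
    [0,0,-0.5],
    [0,0,-0.5],
    [0,0,0],
  ],
  yaw=[0,0,0,0,0,0],
)

```text
t: 14.58
ee_pos: [466.0, -199.4, 139.2]
orientation: [-2.086, -2.349, -0.0]
ft_force: [-0.2, -0.8, -0.2]
width: 0.4
grasp_force: 0.0
```

Run:
```python
from h import *
o=ctrl.get_obs();print(o['t'],o['ee_pos'],o['ft_force'])
p=viewer.get_image("side")
cv2.imwrite("pics/s5.png",cv2.resize(p['pixels'][80:280,260:460],(600,600),interpolation=cv2.INTER_CUBIC)[:,:,::-1])
t=viewer.get_image("top")
print([np.round(w(t,q),1).tolist() for q in [(350,200),(350,230),(350,265),(420,200),(350,258),(355,262)]])
print([np.round(w(p,q),1).tolist() for q in [(340,220),(370,240),(385,250),(378,230),(320,215)]])
```

```text
14.5833 [ 465.99988149 -199.35000535  139.18518056] [-0.16512557 -0.82744168 -0.18884155]
[[623.9, -77.0, 145.2], [535.8, -86.4, 151.0], [436.8, -96.9, 160.4], [649.3, -278.9, 143.2], [456.1, -94.8, 160.0], [446.6, -109.7, 161.1]]
[[562.1, -87.5, 146.8], [473.8, -104.5, 112.4], [421.9, -98.5, 110.8], [450.1, -102.6, 161.2], [620.4, -73.1, 143.8]]
```

View pics/s5.png

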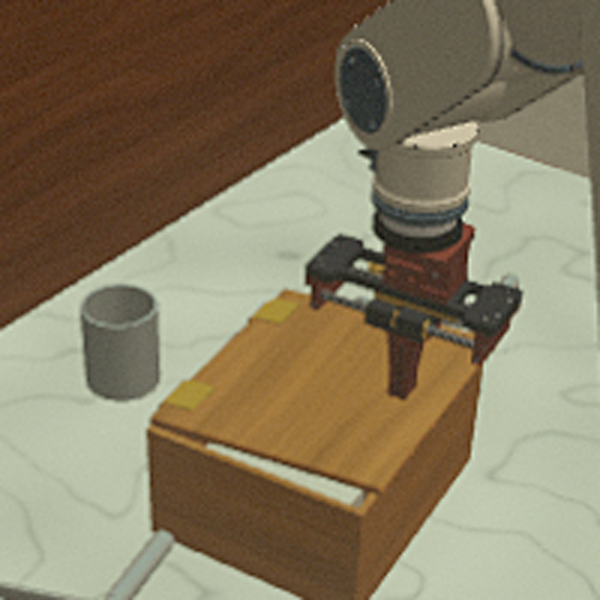

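Run:
```python
from h import *
o=ctrl.get_obs();print(o['t'],o['ee_pos'],o['ft_force'],o['qpos'])
for n in("side","top"):
    p=viewer.get_image(n); T=np.linalg.inv(np.array(p['T']))
    K=np.array([[p['fx'],0,p['cx']],[0,p['fy'],p['cy']],[0,0,1.]])
    for q in (o['ee_pos'],o['ee_pos']+np.array([0,0,20])):
        c=(T@np.append(q,1))[:3]; print(n,cv2.projectPoints(np.array([[c[0],-c[1],-c[2]]]),np.zeros(3),np.zeros(3),K,np.array(p['dist_coeffs'],float))[0].ravel())
    for d in models.landmark_of(p,"lid_lip")[:2]: print(d['conf'],d['location'],w(p,d['location']))
    if n=="side": print([(q,np.round(w(p,q),0).tolist()) for q in [(380,200),(385,205),(390,205),(393,208),(393,211),(393,215),(390,218),(388,225),(400,215),(405,215)]])
```

```text
14.6833 [ 466.06320651 -199.35012353  139.2495572 ] [ 0.24327955 -0.00265269  0.18463387] [-4.27695562e-01  3.40938349e-01  1.93654778e+00  7.14265271e-05
  8.64011753e-01 -5.46262688e-01]
side [392.69956434 215.77432261]
side [393.24894056 210.02933976]
0.8 [397.5, 210.7] [ 452.65164564 -199.00753126  163.69975411]
[((380, 200), [525.0, -222.0, 153.0]), ((385, 205), [499.0, -208.0, 156.0]), ((390, 205), [470.0, -186.0, 183.0]), ((393, 208), [460.0, -186.0, 177.0]), ((393, 211), [460.0, -187.0, 167.0]), ((393, 215), [453.0, -178.0, 161.0]), ((390, 218), [452.0, -162.0, 162.0]), ((388, 225), [440.0, -133.0, 163.0]), ((400, 215), [438.0, -189.0, 163.0]), ((405, 215), [427.0, -196.0, 163.0])]
top [386.7997891  259.70169161]
top [387.79655553 258.9791121 ]
```

The lid still shows a front gap of about 20 mm, with its face at z≈161 while the tip reads 139 and force is about 0. These don't agree, so I'm backing off gently to look.

Emit:
play_rows(
  dp=[
    [0,0,2],
    [0,0,4],
    [0,0,4],
    [0,0,4],
    [0,0,4],
    [0,0,4],
    [0,0,4],
    [0,0,0],
  ],
  yaw=[0,0,0,0,0,0,0,0],
)

```text
t: 15.55
ee_pos: [466.5, -199.6, 166.3]
orientation: [2.085, 2.348, 0.001]
ft_force: [-0.1, -0.5, -0.2]
width: 0.3
grasp_force: 0.0
```

Run:
```python
from h import *
o=ctrl.get_obs();print(o['t'],o['ee_pos'],o['ft_force'])
p=viewer.get_image("side");t=viewer.get_image("top")
cv2.imwrite("pics/s6.png",np.hstack([cv2.resize(i['pixels'][a:a+150,b:b+150],(400,400),interpolation=cv2.INTER_CUBIC) for i,a,b in((p,130,300),(t,170,330))])[:,:,::-1])
print([np.round(w(t,q),1).tolist() for q in [(350,200),(350,230),(350,265)]])
print([np.round(w(p,q),1).tolist() for q in [(378,230),(388,225),(400,215)]])
```

```text
15.55 [ 466.51984331 -199.60762761  166.26891056] [-0.14267458 -0.45167386 -0.18962616]
[[624.3, -77.0, 143.5], [535.8, -86.4, 150.6], [436.8, -96.9, 161.0]]
[[450.7, -103.5, 160.3], [440.3, -133.9, 162.5], [437.4, -187.2, 163.8]]
```

View pics/s6.png

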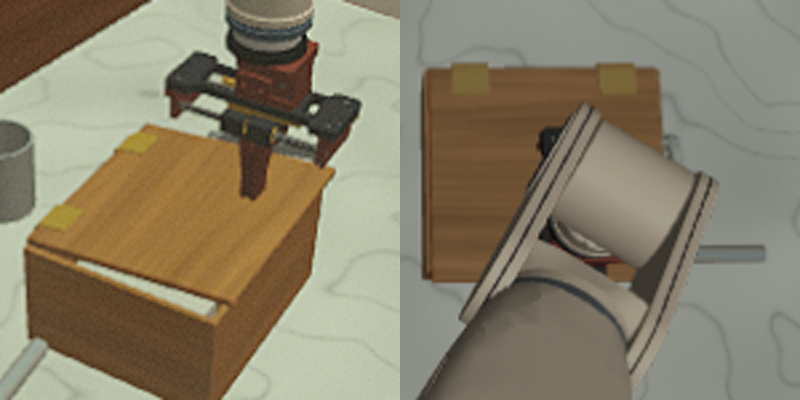

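Run:
```python
from h import *
p=viewer.get_image("side")
for c in (391,394,397): print(c,[(r,np.round(w(p,(c,r)),0).tolist()) for r in range(190,216,3)])
print(np.round(ctrl.get_obs()['joint_torque'],1))
```

```text
391 [(190, [469.0, -184.0, 233.0]), (193, [469.0, -184.0, 224.0]), (196, [468.0, -184.0, 214.0]), (199, [468.0, -185.0, 204.0]), (202, [467.0, -185.0, 195.0]), (205, [482.0, -212.0, 161.0]), (208, [476.0, -203.0, 159.0]), (211, [469.0, -192.0, 159.0]), (214, [460.0, -179.0, 161.0])]
394 [(190, [463.0, -188.0, 234.0]), (193, [461.0, -185.0, 227.0]), (196, [460.0, -186.0, 217.0]), (199, [460.0, -187.0, 207.0]), (202, [458.0, -185.0, 198.0]), (205, [458.0, -187.0, 188.0]), (208, [470.0, -209.0, 158.0]), (211, [461.0, -195.0, 161.0]), (214, [454.0, -184.0, 161.0])]
397 [(190, [454.0, -187.0, 238.0]), (193, [454.0, -189.0, 228.0]), (196, [454.0, -191.0, 216.0]), (199, [455.0, -193.0, 205.0]), (202, [456.0, -198.0, 192.0]), (205, [470.0, -225.0, 159.0]), (208, [463.0, -214.0, 158.0]), (211, [455.0, -200.0, 161.0]), (214, [447.0, -189.0, 161.0])]
[ -0.  -43.4 -23.8   0.    0.1   0. ]
```

Emit:
play_rows(
  dp=[
    [0,0,-2],
    [0,0,-2],
    [0,0,-2],
    [0,0,-2],
    [0,0,0],
  ],
  yaw=[0,0,0,0,0],
)

```text
t: 16.12
ee_pos: [465.6, -199.2, 156.6]
orientation: [-2.085, -2.348, 0.001]
ft_force: [0.6, 0.0, 0.5]
width: 0.5
grasp_force: 0.0
```

Emit:
play_rows(
  dp=[
    [0,0,-2],
    [0,0,-2],
    [0,0,-2],
    [0,0,-2],
    [0,0,0],
  ],
  yaw=[0,0,0,0,0],
)

```text
t: 16.53
ee_pos: [465.7, -199.2, 148.8]
orientation: [-2.086, -2.349, 0.0]
ft_force: [0.6, -0.9, 0.2]
width: 0.3
grasp_force: 0.0
```

The depth image puts the real fingertips about 21 mm above the reported TCP: tip at z≈187 with TCP at 166. So the tip had only just been resting on the lid. I'll keep going down, with shut expected at a TCP of about 119.

Emit:
play_rows(
  dp=[
    [0,0,-2],
    [0,0,-2],
    [0,0,-2],
    [0,0,-2],
    [0,0,-2],
    [0,0,-2],
    [0,0,-2],
    [0,0,-2],
  ],
  yaw=[0,0,0,0,0,0,0,0],
)

```text
t: 17.2
ee_pos: [465.9, -199.4, 133.1]
orientation: [-2.086, -2.349, 0.0]
ft_force: [-0.3, 0.1, 0.1]
width: 0.7
grasp_force: 0.3
```

Emit:
play_rows(
  dp=[
    [0,0,-1.5],
    [0,0,-1.5],
    [0,0,-1.5],
    [0,0,-1.5],
    [0,0,-1],
    [0,0,-1],
    [0,0,-1],
    [0,0,0],
  ],
  yaw=[0,0,0,0,0,0,0,0],
)

```text
t: 17.87
ee_pos: [466.0, -199.3, 124.1]
orientation: [-2.086, -2.349, -0.0]
ft_force: [-0.2, 0.1, -0.1]
width: 0.3
grasp_force: 0.0
```

Emit:
play_rows(
  dp=[
    [0,0,-1],
    [0,0,-1],
    [0,0,-1],
    [0,0,-1],
    [0,0,0],
  ],
  yaw=[0,0,0,0,0],
)

```text
t: 18.28
ee_pos: [466.0, -199.3, 120.1]
orientation: [-2.086, -2.349, 0.0]
ft_force: [0.7, -0.1, -0.1]
width: 0.3
grasp_force: 0.0
```

Run:
```python
from h import *
p=viewer.get_image("side");t=viewer.get_image("top")
print(ctrl.get_obs()['ft_force'])
print([np.round(w(t,q),1).tolist() for q in [(350,200),(350,230),(350,262)]])
print([np.round(w(p,q),1).tolist() for q in [(378,235),(388,228),(398,222)]])
```

```text
[ 0.85477494 -0.08389678  0.15559617]
[[624.6, -77.1, 142.2], [537.6, -86.8, 140.4], [447.0, -96.9, 141.3]]
[[451.3, -106.4, 141.0], [445.9, -145.0, 142.0], [437.9, -181.3, 143.3]]
```

Emit:
play_rows(
  dp=[
    [0,0,-0.7],
    [0,0,-0.7],
    [0,0,-0.6],
    [0,0,0],
    [0,0,0],
  ],
  yaw=[0,0,0,0,0],
)

```text
t: 18.8
ee_pos: [466.2, -199.4, 119.8]
orientation: [2.086, 2.349, 0.0]
ft_force: [-5.2, 2.4, 16.9]
width: 0.3
grasp_force: 8.6
```

Emit:
play_rows(
  dp=[
    [0,0,-0.7],
    [0,0,-0.7],
    [0,0,-0.6],
    [0,0,0],
    [0,0,0],
  ],
  yaw=[0,0,0,0,0],
)

```text
t: 19.22
ee_pos: [466.2, -199.5, 119.6]
orientation: [2.085, 2.349, 0.0]
ft_force: [-11.7, 4.5, 38.2]
width: 0.4
grasp_force: 19.0
```

Contact is firm at 119.7, so the lid is bottomed out on the rim. I'm backing off right away.

Emit:
play_rows(
  dp=[
    [0,0,2],
    [0,0,2],
    [0,0,10],
    [0,0,20],
    [0,0,30],
    [0,0,35],
    [0,0,35],
    [0,0,0],
  ],
  yaw=[0,0,0,0,0,0,0,0],
)

```text
t: 19.88
ee_pos: [469.5, -200.9, 257.1]
orientation: [2.079, 2.341, 0.005]
ft_force: [0.5, -0.9, 0.3]
width: 0.5
grasp_force: 0.0
```

Emit:
play_rows(
  dp=[
    [-10,0,20],
    [-20,0,20],
    [-20,0,10],
    [-20,0,0],
    [-10,0,0],
    [0,0,0],
    [0,0,0],
  ],
  yaw=[0,0,0,0,0,0,0],
)

```text
t: 20.47
ee_pos: [386.1, -199.4, 300.2]
orientation: [2.087, 2.348, 0.0]
ft_force: [0.6, 0.5, 0.3]
width: 0.7
grasp_force: 0.0
```

Run:
```python
from h import *
p=viewer.get_image("side");t=viewer.get_image("top");o=ctrl.get_obs()
print(o['t'],o['ee_pos'],o['ft_force'])
print([np.round(w(t,q),1).tolist() for q in [(350,200),(350,230),(350,262)]])
print([np.round(w(p,q),1).tolist() for q in [(378,235),(388,228),(398,222)]])
cv2.imwrite("pics/s7.png",cv2.resize(p['pixels'][130:290,300:460],(600,600),interpolation=cv2.INTER_CUBIC)[:,:,::-1])
```

```text
20.5667 [ 386.72105673 -199.47837335  300.01120475] [ 0.13778019 -0.25294135 -0.49174263]
[[624.4, -77.0, 143.1], [537.1, -86.7, 143.2], [447.0, -96.9, 141.4]]
[[451.4, -106.4, 140.9], [446.1, -145.4, 141.6], [438.0, -181.5, 143.1]]
```

View pics/s7.png

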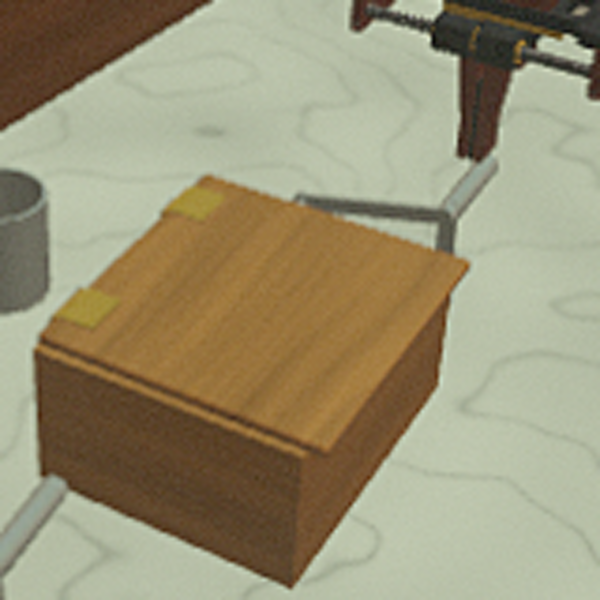

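The picture shows the lid flat on the rim with no gap, its front edge running from (470,265) to (325,450). The stay is folded with its knee at (450,215), and the gripper is clear of everything.

```bash
python3 -c "
from workcell import ticket
print(ticket.close_job())"
```

```text
the job is handed in; nothing more can be done
None
```

I unlocked the stay, lowered the lid slowly until it was flat on the rim, backed the arm clear and handed the job in at about 20.6 s. One thing to know: my final check press peaked at a measured 38 N vertically (about 40 N in total), close to the 40 N limit.

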